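# Take the flat cell out of the test oscillator

### The arm

A 6-joint arm with a two-finger parallel gripper is mounted at the origin on the work surface. World frame = base frame: x ahead of the robot, y to its left, z up, the work surface at z = 0. Lengths are in m, angles in degrees, forces in N, time in s.
With the tool pointing down it reaches from about 0.3 to 0.75 m from the base axis. Payload 8.5 kg.
Tool frame: the origin (TCP) lies midway between the tips of the shut fingers; the grasp point (between the pads) lies 19 mm behind it (env.tcp_to_grasp is the z of the grasp point in the tool frame, in m); z points along the fingers, y is the line along which they close (so a half turn about z gives the same grasp; the last joint's range is limited). The gripper opens to 85 mm and grips with 20 to 120 N. Pads are 22 mm wide; open, the fingers measure 114 mm over their backs; the gripper's body (76 mm by 85 mm) begins 54 mm behind the grasp point. The pads swing forward as they close: fully open they stand 13 mm farther back than shut.
Start: joints at [-88.654, 21.807, 74.336, -0, 83.858, -12.336], TCP at [0.13, -0.534, 0.231] pointing down, gripper open.
Joint ranges: [-178.18, 178.18], [-50.72, 133.34], [12.68, 142.11], [-81.47, 261.47], [9.98, 163.14], [-165.26, 165.26]. Speed limits (degrees/s): [136.94, 136.94, 180, 180, 180, 180].

### API

Orientations are given as a 3x3 rotation matrix whose columns are the frame's x, y, z axes.
In Python, from rig import env, imaging, job, models gives the robot as it stands. The module is installed in compiled form; this text tells all that it offers.
- The arm moves only by the tool jog_arm, never from a script. Its argument "plan" is text: rows parted by semicolons, each of 7 numbers parted by spaces: the turn, a rotation vector about the tool's x, y, z in degrees, then the shift along the tool's x, y, z in cm, then the closure in counts, from 0 (fully open) to 255 (shut). In form: rx ry rz x y z claw; .... A call has 1 to 10 rows; each row shifts and turns the commanded pose from where the row before left it, along the tool's axes as they then stand; what a row does not reach is not made up. A row lasts 1/12 s, in which the tool goes at most 41.7 mm and 7.16 degrees, less where a joint would pass 70% of its speed; a pose out of reach is approached as far as the arm can. A call with a gripper value outside its range is refused whole. The fingers move at their own pace and stop on an object; "grip_force" is the grip in N (left out, the last holds). Time passes only in rows, so rows that do not move let the fingers close. It gives the time, the measured TCP pose, the force, the opening and the grip force at its end, in the units of the state.
- env.observe(): the state, without advancing time (a new reading comes with each control period).
- imaging.get_image(name): name is "scene" or "top" or "wrist"; returns a dict with "pixels" (384x512x3 uint8, red, green, blue), "depth" (384x512 float32, m along the optical axis (not along the pixel's ray), 0 where there is no reading), "fov_y" (degrees; the focal length in pixels is half the picture's height over the tangent of half this angle, whatever the lens; pixels are square), "cx", "cy" (the principal point, pixels), "world_from_camera" (4x4, takes a point from camera to world coordinates). Camera axes: x right, y down, z forward; pixel columns grow to the right and rows downward; lengths in m; the calibration is good to about 2 mm. The wrist camera is an equidistant fisheye: a pixel r from the principal point sees the ray r / f radians off the axis. A picture is of the moment at which its call begins.
- job.close_job(): hands the job in; it is judged then, once.
Trained networks look in the newest picture that a camera, given by its name, has taken for a name from the list of things; names that differ only in an ending like _2 or _b are one class to them, and where a whole thing is asked for, a point or a joint stands for the part that bears it (a point fixed in the world has none). Each returns a list of dicts, best first, with "confidence" (0 to 1); they miss things now and then, are a little off and sometimes report something else, mostly with a low value. They report only what shows in the picture. A call takes as long as a camera call. They do not tell look-alikes from the thing itself.
- models.outline_of(camera, query): "region" (384x512 bool, what is visible of it) and "bbox" ([centre column, centre row, width, height] in pixels, round what is visible of it).
- models.tip_of(camera, query): "at" ([column, row] in pixels: a listed point, or the origin of a listed thing).
The state is a dict: "time_s": time; "q": joint angles; "qvel": joint speeds; "joint_efforts": joint torques, N m; "position": TCP position; "tool_rot": TCP orientation; "ft_force": force on the tool from outside, world axes, zero at the start; "wrist_torque": the same for the moment, N m; "grip_width": finger opening in m; "gripper_force": force on a finger pad.
Only numpy, scipy, OpenCV 4.12 (cv2) and the standard library are available. Lean on these libraries where they do the work, as an engineer would, in place of code of your own. Each camera call takes 0.05 s, during which the arm holds its last target. There are 200 camera calls.

### The job

The battery cell in the portable test oscillator is flat and must come out before it leaks. First switch the set off: turn only the grey outer ring of the double knob fully anticlockwise to its stop and leave the red inner knob as it is set. Then unscrew the black battery cap anticlockwise until it is free, swing it right back on its hinge, lift the cell out and set it down gently in the blue tray, leaving the compartment open, the set off and the other things on the bench where they are.

Things in the scene. Friction and masses are not known exactly. Their poses are not given: they have to be found in the camera images.
- oscillator: Portable test oscillator, heavy and immovable on the bench: grey case 160 mm (x) by 270 mm (y) by 60 mm high with a flat cream top panel 60 mm above the bench. Origin: centre of its underside, z up; its x axis points to the rear edge (where the cap's hinge lies), y to its left. The double knob is on the left half (axis at x = -20, y = +66 mm), the battery cap on the right half (axis at x = -20, y = -72 mm).
- knob_axis (a point): Point on the vertical axis of the double knob, 11 mm above the panel, half way up the grey outer ring. The ring is 50 mm in diameter and spans 3 to 19 mm above the panel; the red inner knob, 24 mm in diameter, stands on the same axis from 19 to 38 mm above the panel and turns independently. About 0.05 N m turns the ring.
- outer_knob (a joint): Angle of the grey outer ring (off switch and coarse level), rad: 0 at the anticlockwise stop, which is OFF, growing as it is turned clockwise seen from above (up to 2.6). It starts 0.8 to 1.35 from the stop, and stays where it is left.
- inner_knob (a joint): Angle of the red inner knob (fine level), rad, growing clockwise seen from above. It is set anywhere between -1.2 and 1.2 and must stay as it is; it turns very easily when touched.
- inner_mark (a point): Tip of the white line on top of the red inner knob, 10 mm from its axis, 38 mm above the panel. It moves only when the inner knob is turned.
- cap_grip (a point): Point on the axis of the black fluted screw cap, 25.5 mm above the panel when the cap is on: the height to grip. The cap is 47 mm in diameter; its grip spans 9 to 37.5 mm above the panel. Just below the grip (3 to 8 mm above the panel) runs a steel collar, 54 mm in diameter, in which the cap turns freely and which ties it to the hinge. The point goes along with the cap.
- cap (a joint): How far the black cap has been unscrewed, rad: 0 when screwed home (it starts within 0.1 of that), growing anticlockwise seen from above to a stop at 2.6. Unscrewing lifts it 1.8 mm in all. Its thread holds it down until about 2.2; beyond that it is free and can be lifted on its hinge. About 0.06 N m turns it; it stays where it is left.
- cap_hinge (a point): Middle of the hinge pin of the cap's collar, 42 mm behind the cap's axis (towards the oscillator's +x), 5.5 mm above the panel; the pin runs along the oscillator's y axis. The hinge's knuckles reach 10 mm above the panel.
- keeper (a joint): Swing of collar and cap together about that hinge pin, rad: 0 flat down, growing as the cap swings up and over to the rear, stop at 1.9. The hinge is light: beyond about 1.3 it falls open by its own weight and rests on the stop, before that it falls shut.
- neck_rim (a point): Centre of the rim of the battery compartment's neck, 11 mm above the panel, under the cap. The neck is 36 mm outside (41 mm over its thread) and 30 mm inside; the compartment's floor lies 30 mm below the rim.
- cell: The flat C cell, black with a brass-coloured top: 26 mm in diameter, 50 mm long with a small contact button (9 mm wide, 1.5 mm) at its top end, about 66 g. Origin: centre of its flat bottom end, z towards the button. It stands upright and loose in the compartment, 20 mm of it above the neck's rim, hidden by the cap at first.
- blue_tray: Empty open blue plastic tray for used cells, 150 mm (x) by 110 mm (y) by 45 mm high, walls and floor 4 mm thick, loose, about 350 g. Origin: centre of its underside.
- grey_tray: Grey tray of the same size with small parts in it. Bystander. Origin: centre of its underside.
- multimeter: Multimeter lying on its back, 190 by 90 by 45 mm. Bystander. Origin: centre of its underside.
- spray_can: White and orange spray can, 53 mm in diameter, 179 mm tall. Bystander. Origin: centre of its underside.
- solder_reel: Reel of solder standing flat, 64 mm in diameter, 44 mm high. Bystander. Origin: centre of its underside.
Mind the look-alikes: they are no part of the job. Leave any green look-alike of the blue_tray alone.

How it is judged:
By the outcome, as a careful person would: the job done as asked, in the order asked, and still so for the second after the job is handed in, with the robot touching nothing.
It also fails if it takes over 70 s, if anything falls off the work surface, if the arm or the gripper's body presses on something with over 40 N, if the wrist force passes 120 N, or if a joint passes its speed limit or range.

## Working session

There is one attempt and no reset: what is moved stays moved. The work goes in short steps, Python scripts to look and compute and a tool call to move; the robot and the scene stay as the last step left them, time stands still between calls to the robot, and variables do not carry over. Pictures are saved under pics/ and viewed, at most 12 in all, crops included, and the job is handed in when it is done.

Besides the shell and the picture viewer there is one more tool, called after "Request:" as a command line: name --argument value ..., lists and objects as JSON in quotes. jog_arm: Moves the arm, as the interface text tells. Its arguments: {"type":"object","properties":{"plan":{"type":"string"},"grip_force":{"type":"number"}},"required":["plan"]}

```bash
mkdir -p pics; cat > h.py <<'E'
import numpy as np, cv2
from rig import env, imaging, job, models
def snap(n):
    return imaging.get_image(n)
def pt(im,u,v,z=None,d=None):
    """world point of pixel: from plane height z, or depth d"""
    H=im["pixels"].shape[0]; f=H/2/np.tan(np.radians(im["fov_y"]/2)); T=np.array(im["world_from_camera"])
    x=np.array([(u-im["cx"])/f,(v-im["cy"])/f,1.])
    if im.get("fish"):
        a=np.array([u-im["cx"],v-im["cy"]]);r=np.linalg.norm(a);th=r/f
        x=np.array([*(a/max(r,1e-9)*np.tan(th)),1.])
    if z is not None:
        w=T[:3,:3]@x; return T[:3,3]+w*(z-T[2,3])/w[2]
    if d is None: d=im["depth"][int(round(v)),int(round(u))]
    return T[:3,:3]@(x*d)+T[:3,3]
def save(im,name,s=1.5):
    cv2.imwrite("pics/"+name,cv2.resize(im["pixels"][:,:,::-1],None,fx=s,fy=s))
E
python3 - <<'E'
from h import *
im=snap("top"); save(im,"top.png")
print(env.observe()); print(env.tcp_to_grasp, im["fov_y"],np.round(im["world_from_camera"],3).tolist())
for q in ["oscillator","blue_tray","grey_tray","multimeter","spray_can","solder_reel"]:
    for r in models.outline_of("top",q)[:3]:
        m=r["region"]; v,u=np.nonzero(m); P=np.array([pt(im,a,b) for a,b in list(zip(u,v))[::7] if im["depth"][b,a]>0])
        c=cv2.minAreaRect((P[:,:2]*1000).astype(np.float32))
        print(q,round(r["confidence"],2),np.round(r["bbox"]),np.round(c[0]),np.round(c[1]),round(c[2],1),np.round(np.percentile(P[:,2],[5,50,95]),3),im["pixels"][m].mean(0).round())
for q in ["knob_axis","inner_mark","cap_grip","cap_hinge","neck_rim"]:
    for r in models.tip_of("top",q)[:2]:
        u,v=r["at"]; zz=dict(knob_axis=.071,inner_mark=.098,cap_grip=.0855,cap_hinge=.0655,neck_rim=.071)[q]
        print(q,r["confidence"],r["at"],pt(im,u,v,z=zz).round(4),pt(im,u,v).round(4))
E
```

```text
{'time_s': 0.05, 'q': array([-8.86530725e+01,  2.18415430e+01,  7.43835952e+01,  4.32192609e-04,
        8.38571779e+01, -1.23359729e+01]), 'qvel': array([-0.01884023, -0.04048613, -0.06512197,  0.06625177,  0.14082524,
       -0.00749678]), 'joint_efforts': array([ 4.27823514e-03, -4.49695158e+01, -2.31963193e+01, -1.46290731e-04,
        3.51779112e-03,  1.10230826e-05]), 'position': array([ 0.13009264, -0.53410549,  0.23071341]), 'tool_rot': array([[ 9.71619956e-01,  2.36547375e-01, -2.62731761e-05],
       [ 2.36547168e-01, -9.71618945e-01,  1.43646587e-03],
       [ 3.14264715e-04, -1.40191375e-03, -9.99998968e-01]]), 'ft_force': array([-0.09514027,  0.11005955,  0.18108316]), 'wrist_torque': array([-0.02692301, -0.03586583, -0.00764066]), 'gripper_force': 0.0, 'grip_width': 0.08539004350770137}
-0.0187 42.945069672109206 [[-0.026, -0.997, 0.079, 0.465], [-1.0, 0.027, 0.01, 0.083], [-0.012, -0.079, -0.997, 1.434], [0.0, 0.0, 0.0, 1.0]]
oscillator 0.58 [284. 205. 110.  85.] [522.  10.] [183. 301.] 11.8 [0.027 0.062 0.086] [136. 131. 108.]
blue_tray 0.91 [ 89. 181.  66.  56.] [606
[... 642 characters left out ...]
8 0.045] [65. 61. 52.]
spray_can 0.89 [150. 162.  26.  27.] [644. 382.] [45. 49.] 44.9 [0.018 0.139 0.18 ] [112.  76.  60.]
solder_reel 0.57 [426. 158.  27.  28.] [ 642. -404.] [58. 57.] 1.9 [0.004 0.044 0.051] [87. 83. 78.]
knob_axis 0.98 [264.4, 218.4] [0.4811 0.0688 0.071 ] [0.4808 0.0691 0.0992]
inner_mark 0.52 [266.5, 223.6] [0.4665 0.0638 0.098 ] [0.4665 0.0635 0.0806]
cap_grip 0.81 [315.7, 209.2] [ 0.5025 -0.0731  0.0855] [ 0.5022 -0.0717  0.097 ]
cap_grip 0.3 [312.0, 126.8] [ 0.7328 -0.071   0.0855] [ 0.7411 -0.0758  0.0436]
cap_hinge 0.6 [306.4, 190.5] [ 0.5562 -0.0512  0.0655] [ 0.5568 -0.052   0.0575]
neck_rim 0.62 [312.8, 205.8] [ 0.5126 -0.067   0.071 ] [ 0.5117 -0.064   0.098 ]
```

View pics/top.png

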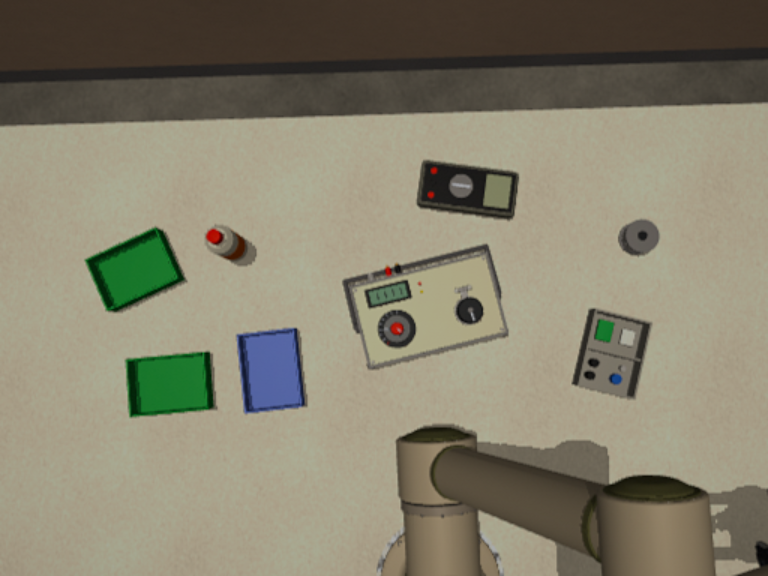

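Top view: the knob is at (397,328) and the cap at (469,310) in the 1.5x image. The blue tray is at (272,370), with two green look-alikes to its left. Next I'll refine the oscillator pose from depth.

```bash
python3 - <<'E'
from h import *
im=snap("top")
P=np.array([[*pt(im,u,v),u,v] for v in range(150,260) for u in range(215,350) if im["depth"][v,u]>0])
s=P[(abs(P[:,2]-.06)<.006)]
c=cv2.minAreaRect((s[:,:2]*1000).astype(np.float32)); print("panel",c,np.median(s[:,2]))
near=lambda x,y,lo,hi,r=.04:P[(P[:,2]>lo)&(P[:,2]<hi)&(np.hypot(P[:,0]-x,P[:,1]-y)<r)]
for n,a in dict(inner=(.481,.067,.091,.11,.03),ring=(.481,.067,.072,.11),cap=(.502,-.072,.088,.11)).items():
    q=near(*a); print(n,len(q),cv2.minEnclosingCircle((q[:,:2]*1000).astype(np.float32)),q[:,:3].mean(0).round(4),q[:,2].max())
a=c[2]; a=a if a<45 else a-90
for yaw in (a,):
    t=np.radians(yaw);R=np.array([[np.cos(t),-np.sin(t)],[np.sin(t),np.cos(t)]])
    for l in ([-20,66],[-20,-72]): print(yaw,np.array(c[0])+R@l)
print(np.round(np.array(imaging.get_image("wrist")["world_from_camera"]),3).tolist())
E
```

```text
panel ((513.5787963867188, 9.973861694335938), (162.6739959716797, 270.78466796875), 12.799932479858398) 0.06143135283581547
inner 60 ((479.21405029296875, 70.30783081054688), 12.19457721710205) [0.4786 0.0704 0.0982] 0.10569752786685083
ring 257 ((481.0852355957031, 70.17829132080078), 26.71988296508789) [0.4789 0.0704 0.0841] 0.10569752786685083
cap 232 ((508.6189880371094, -64.34855651855469), 23.906742095947266) [ 0.5088 -0.064   0.098 ] 0.10558308107898506
12.799932479858398 [479.45367908  69.90278934]
12.799932479858398 [510.02721317 -64.66785758]
[[0.236, -0.936, -0.262, 0.196], [-0.972, -0.228, -0.063, -0.518], [-0.001, 0.269, -0.963, 0.374], [0.0, 0.0, 0.0, 1.0]]
```

Request:
jog_arm --plan "0 0 0 2.6 -2.7 0 0; 0 0 0 2.6 -2.7 0 0; 0 0 0 2.6 -2.7 0 0; 0 0 0 2.6 -2.7 0 0; 0 0 0 2.6 -2.7 0 0; 0 0 0 2.6 -2.7 0 0; 0 0 0 2.6 -2.7 0 0; 0 0 0 2.6 -2.7 0 0; 0 0 0 2.6 -2.7 0 0; 0 0 0 2.6 -2.7 0 0" --grip_force 30

```text
time_s: 1.53
position: [0.3193, -0.2089, 0.2316]
tool_rot: [[0.972, 0.236, 0.001], [0.236, -0.972, -0.001], [0.0, 0.001, -1.0]]
ft_force: [0.0, -1.2, 0.3]
grip_width: 0.0853
gripper_force: 0.0
```

Request:
jog_arm --plan "0 0 0 2.6 -2.7 0.4 0; 0 0 0 2.6 -2.7 0.6 0; 0 0 0 2.6 -2.7 0.6 0; 0 0 0 2.6 -2.7 0.6 0; 0 0 0 2.6 -2.7 0.6 0; 0 0 0 2.6 -2.7 0.6 0; 0 0 0 2.6 -2.7 0.6 0; 0 0 0 2.6 -2.7 0.6 0; 0 0 0 1.4 -1.8 0.6 0; 0 0 0 0 0 0 0"

```text
time_s: 2.37
position: [0.4799, 0.0727, 0.1781]
tool_rot: [[0.971, 0.24, -0.001], [0.24, -0.971, 0.001], [-0.001, -0.001, -1.0]]
ft_force: [-0.8, 0.2, -0.4]
grip_width: 0.0856
gripper_force: 0.0
```

```bash
python3 - <<'E'
from h import *
im=snap("wrist"); im["fish"]=True; save(im,"w1.png")
print(env.observe()["position"],im["fov_y"])
for q,z in [("knob_axis",.071),("inner_mark",.098),("cap_grip",.0855)]:
    for r in models.tip_of("wrist",q)[:2]: print(q,r["confidence"],r["at"],pt(im,*r["at"],z=z).round(4))
for cx,cy,lo,hi,r in [(.4795,.07,.09,.11,.02),(.4795,.07,.073,.09,.035),(.5095,-.0645,.09,.11,.035)]:
    P=np.array([pt(im,u,v) for v in range(384) for u in range(512) if im["depth"][v,u]>0.05])
    q=P[(P[:,2]>lo)&(P[:,2]<hi)&(np.hypot(P[:,0]-cx,P[:,1]-cy)<r)]
    if len(q)>5: print(len(q),cv2.minEnclosingCircle((q[:,:2]*1000).astype(np.float32)),np.median(q[:,2]))
E
```

```text
[0.47935717 0.07099465 0.17863226] 65.70646984690485
knob_axis 0.88 [255.5, 190.7] [0.4771 0.0718 0.071 ]
inner_mark 0.68 [271.0, 205.2] [0.476  0.0589 0.098 ]
inner_mark 0.35 [410.9, 197.9] [ 0.5105 -0.0584  0.098 ]
cap_grip 0.93 [407.2, 197.9] [ 0.5076 -0.0627  0.0855]
cap_grip 0.62 [489.8, 268.6] [ 0.454  -0.224   0.0855]
733 ((479.8808898925781, 68.84010314941406), 12.637083053588867) 0.0977562809076423
1902 ((480.0163269042969, 68.88080596923828), 25.7574520111084) 0.07896014482181861
1896 ((509.9595642089844, -65.3286361694336), 24.73855972290039) 0.0972586486563557
```

View pics/w1.png

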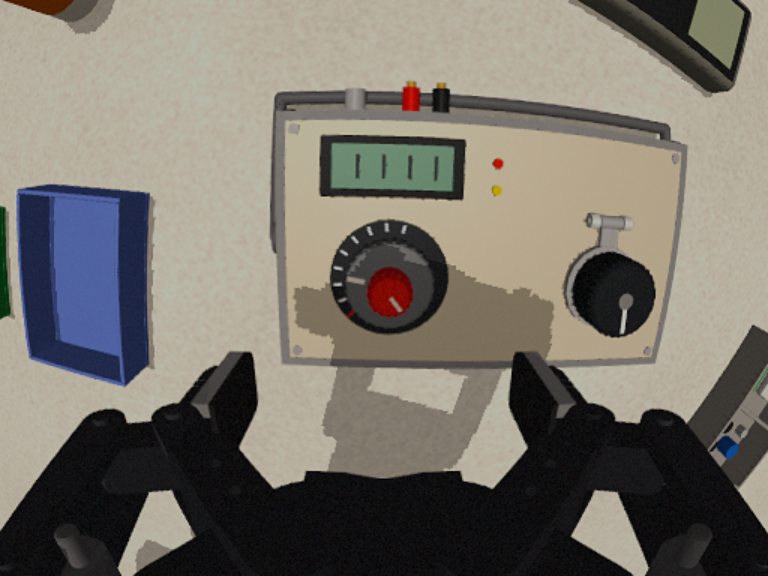

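Request:
jog_arm --plan "0 0 0 0.05 0.15 2 0; 0 0 0 0 0 2.5 0; 0 0 0 0 0 2.5 0; 0 0 0 0 0 2.5 0; 0 0 0 0 0 1.5 0; 0 0 0 0 0 0.85 0; 0 0 0 0 0 0 0; 0 0 0 0 0 0 0"

```text
time_s: 3.23
position: [0.4803, 0.0674, 0.0615]
tool_rot: [[0.972, 0.236, 0.001], [0.236, -0.972, -0.0], [0.001, 0.0, -1.0]]
ft_force: [0.6, 0.5, -0.0]
grip_width: 0.0855
gripper_force: 0.0
```

Request:
jog_arm --plan "0 0 0 0 0 0 60; 0 0 0 0 0 0 80; 0 0 0 0 0 0 100; 0 0 0 0 0 0 130; 0 0 0 0 0 0 160; 0 0 0 0 0 0 160; 0 0 0 0 0 0 160; 0 0 0 0 0 0 160"

```text
time_s: 3.9
position: [0.4801, 0.0691, 0.062]
tool_rot: [[0.972, 0.236, 0.001], [0.236, -0.972, 0.002], [0.002, -0.002, -1.0]]
ft_force: [-2.6, 5.8, 10.2]
grip_width: 0.049
gripper_force: 29.8
```

Request:
jog_arm --plan "0 0 -3 0 0 -0.05 160; 0 0 -6 0 0 -0.05 160; 0 0 -6 0 0 0 160; 0 0 -6 0 0 0 160; 0 0 -6 0 0 0 160; 0 0 -6 0 0 0 160; 0 0 -6 0 0 0 160; 0 0 0 0 0 0 160"

```text
time_s: 4.57
position: [0.4799, 0.0692, 0.0622]
tool_rot: [[0.602, 0.798, 0.0], [0.798, -0.602, 0.002], [0.002, -0.001, -1.0]]
ft_force: [0.3, 7.5, 0.0]
grip_width: 0.0486
gripper_force: 32.4
```

```bash
python3 - <<'E'
from h import *
s=env.observe(); print(s["wrist_torque"],s["ft_force"],s["q"].round(1),s["position"])
im=snap("wrist"); save(im,"w2.png")
E
```

```text
[1.49433232 0.1403409  0.0414955 ] [0.25677342 7.52943414 0.03847453] [-5.9 27.2 98.5  0.2 54.3 31. ] [0.47990952 0.06920953 0.06217097]
```

View pics/w2.png

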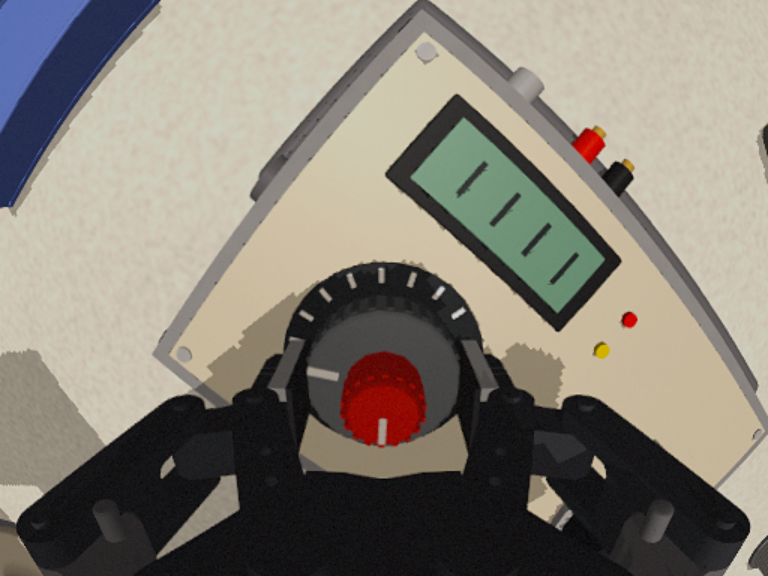

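The inner knob is unmoved and the ring turned with the gripper, so I'll continue to the stop.

Request:
jog_arm --plan "0 0 -3 0 0 0 160; 0 0 -3 0 0 0 160; 0 0 -3 0 0 0 160; 0 0 0 0 0 0 160"

```text
time_s: 4.95
position: [0.4798, 0.0692, 0.0621]
tool_rot: [[0.472, 0.882, 0.0], [0.882, -0.472, 0.002], [0.002, -0.001, -1.0]]
ft_force: [0.5, 7.7, 0.3]
grip_width: 0.0486
gripper_force: 32.4
```

```bash
python3 - <<'E'
from h import *
s=env.observe(); print(s["wrist_torque"],s["ft_force"],s["q"].round(1),np.degrees(np.arctan2(s["tool_rot"][1,0],s["tool_rot"][0,0])),s["joint_efforts"])
E
```

```text
[1.43156211 0.20407812 0.05199259] [0.45375307 7.73976764 0.2596965 ] [-5.9 27.2 98.5  0.2 54.3 22.2] 61.83299956373549 [ -3.806068   -42.23767519 -15.75805843  -1.65306799  -0.35328532
  -0.62592186]
```

Request:
jog_arm --plan "0 0 -3 0 0 0 160; 0 0 -3 0 0 0 160; 0 0 -3 0 0 0 160; 0 0 0 0 0 0 160"

```text
time_s: 5.28
position: [0.4797, 0.0687, 0.0621]
tool_rot: [[0.33, 0.944, -0.0], [0.944, -0.33, 0.001], [0.001, -0.001, -1.0]]
ft_force: [-0.9, 6.1, 0.6]
grip_width: 0.0488
gripper_force: 32.6
```

```bash
python3 - <<'E'
from h import *
s=env.observe(); print(s["wrist_torque"],s["ft_force"],s["q"].round(1),np.degrees(np.arctan2(s["tool_rot"][1,0],s["tool_rot"][0,0])),s["joint_efforts"])
im=snap("wrist"); save(im,"w3.png",1.2)
E
```

```text
[ 0.91707425  0.36959911 -0.4998585 ] [-0.92572487  6.13227674  0.60115923] [-5.9 27.2 98.5  0.1 54.3 13.3] 70.70926265441108 [ -1.96010582 -41.86648607 -16.24363124  -1.35529853  -0.60099078
  -1.26787227]
```

View pics/w3.png

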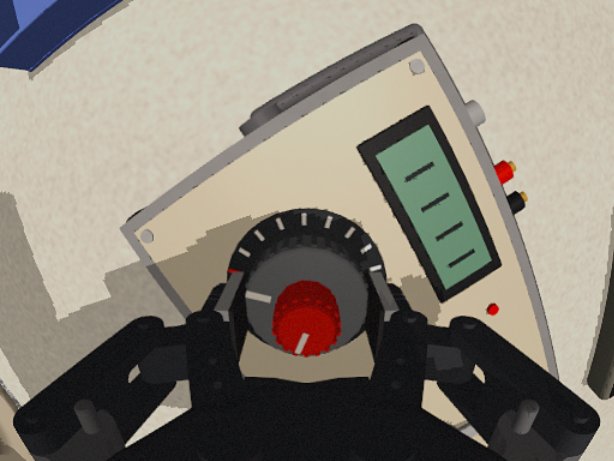

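Request:
jog_arm --plan "0 0 -3 0 0 0 160; 0 0 -2 0 0 0 160; 0 0 0 0 0 0 160"

```text
time_s: 5.58
position: [0.4793, 0.0666, 0.0619]
tool_rot: [[0.247, 0.969, -0.002], [0.969, -0.247, -0.003], [-0.003, -0.001, -1.0]]
ft_force: [-4.7, -8.5, 1.8]
grip_width: 0.0485
gripper_force: 32.9
```

```bash
python3 - <<'E'
from h import *
s=env.observe(); print(s["wrist_torque"],s["ft_force"],np.degrees(np.arctan2(s["tool_rot"][1,0],s["tool_rot"][0,0])))
im=snap("wrist")
for r in models.tip_of("wrist","inner_mark"): print(r)
save(im,"w4.png",1.2)
E
```

```text
[-1.47769598  0.73704092 -0.06790555] [-4.72881873 -8.50857444  1.84783099] 75.71468776920096
{'at': [246.4, 288.9], 'confidence': 0.68}
```

View pics/w4.png

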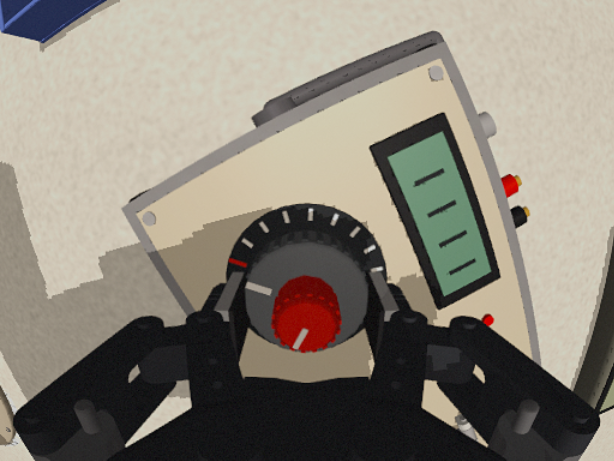

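The ring slipped in the pads with its pointer on the red OFF mark, so it's at the stop, and the inner mark is unmoved. I'll release and rise.

Request:
jog_arm --plan "0 0 0 0 0 0 100; 0 0 0 0 0 0 40; 0 0 0 0 0 0 0; 0 0 0 0 0 0 0; 0 0 0 0 0 0 0; 0 0 0 0 0 -2 0; 0 0 0 0 0 -3 0; 0 0 0 0 0 -3 0; 0 0 0 0 0 -2 0; 0 0 0 0 0 0 0"

```text
time_s: 6.52
position: [0.4818, 0.068, 0.1657]
tool_rot: [[0.247, 0.969, 0.008], [0.969, -0.247, -0.001], [0.001, 0.008, -1.0]]
ft_force: [0.7, -0.5, 0.2]
grip_width: 0.0852
gripper_force: 0.0
```

```bash
python3 - <<'E'
from h import *
s=env.observe(); R=s["tool_rot"];p=s["position"];print(p,s["grip_width"])
im=snap("wrist"); im["fish"]=True; save(im,"w5.png",1.2)
for r in models.tip_of("wrist","inner_mark")[:1]: print(r,pt(im,*r["at"],z=.098))
P=np.array([pt(im,u,v) for v in range(384) for u in range(512) if im["depth"][v,u]>0.05])
q=P[(P[:,2]>.09)&(P[:,2]<.11)&(np.hypot(P[:,0]-.5097,P[:,1]+.065)<.035)]
print(len(q),cv2.minEnclosingCircle((q[:,:2]*1000).astype(np.float32)))
print("to cap in tool axes cm",R.T@(np.array([.5097,-.065,p[2]])-p)*100)
E
```

```text
[0.48177517 0.06798513 0.16572458] 0.08516327561897684
{'at': [247.5, 211.3], 'confidence': 0.61} [0.47487188 0.06190231 0.098     ]
659 ((512.4766845703125, -54.541465759277344), 21.55182456970215)
to cap in tool axes cm [-12.19583148   5.99241999   0.03165616]
```

View pics/w5.png

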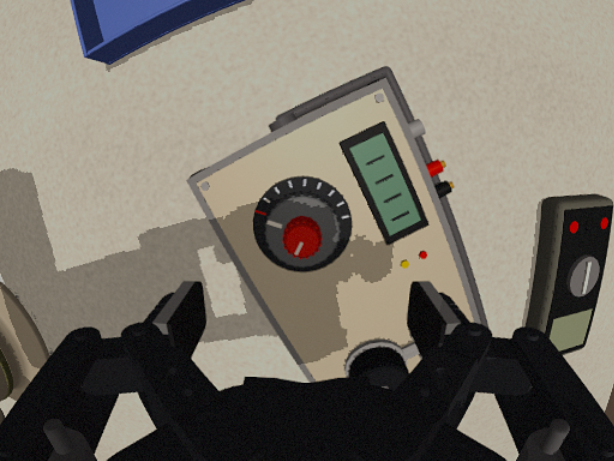

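Request:
jog_arm --plan "0 0 0 -3.05 1.5 0 0; 0 0 0 -3.05 1.5 0 0; 0 0 0 -3.05 1.5 0 0; 0 0 0 -3.05 1.5 0 0; 0 0 6 0 0 0 0; 0 0 6 0 0 0 0; 0 0 6 0 0 0 0; 0 0 6 0 0 0 0; 0 0 6 0 0 0 0; 0 0 0 0 0 0 0"

```text
time_s: 7.45
position: [0.5075, -0.0649, 0.1604]
tool_rot: [[0.701, 0.713, -0.003], [0.713, -0.701, 0.001], [-0.001, -0.003, -1.0]]
ft_force: [-0.7, -0.8, -0.5]
grip_width: 0.0855
gripper_force: 0.0
```

```bash
python3 - <<'E'
from h import *
s=env.observe(); R=s["tool_rot"];p=s["position"];print(p,s["q"].round(1))
im=snap("wrist"); im["fish"]=True
P=np.array([pt(im,u,v) for v in range(384) for u in range(512) if im["depth"][v,u]>0.05])
q=P[(P[:,2]>.09)&(P[:,2]<.11)&(np.hypot(P[:,0]-.5097,P[:,1]+.065)<.035)]
print(len(q),cv2.minEnclosingCircle((q[:,:2]*1000).astype(np.float32)))
print("to cap in tool axes cm",R.T@(np.array([.5097,-.065,.074])-p)*100)
E
```

```text
[ 0.50747025 -0.06489951  0.16037563] [-20.6  21.8  87.    0.   71.3  24. ]
3136 ((509.5928955078125, -65.73139953613281), 24.392578125)
to cap in tool axes cm [0.1589275  0.18783427 8.63694271]
```

Request:
jog_arm --plan "0 0 0 0.1 0.2 2 0; 0 0 0 0 0 2 0; 0 0 0 0 0 2 0; 0 0 0 0 0 1.6 0; 0 0 0 0 0 1 0; 0 0 0 0 0 0 60; 0 0 0 0 0 0 100; 0 0 0 0 0 0 140; 0 0 0 0 0 0 165; 0 0 0 0 0 0 165" --grip_force 35

```text
time_s: 8.33
position: [0.5101, -0.0656, 0.0768]
tool_rot: [[0.698, 0.716, 0.001], [0.716, -0.698, -0.0], [0.0, 0.001, -1.0]]
ft_force: [-1.9, 1.6, 4.0]
grip_width: 0.0461
gripper_force: 35.2
```

Request:
jog_arm --plan "0 0 0 0 0 0 165; 0 0 0 0 0 0 165; 0 0 -5 0 0 0 165; 0 0 -7 0 0 -0.01 165; 0 0 -7 0 0 -0.01 165; 0 0 -7 0 0 -0.01 165; 0 0 -7 0 0 -0.01 165; 0 0 -7 0 0 -0.01 165"

```text
time_s: 9.0
position: [0.5099, -0.0655, 0.077]
tool_rot: [[0.069, 0.998, 0.0], [0.998, -0.069, 0.0], [0.0, 0.0, -1.0]]
ft_force: [-3.9, 2.3, 6.7]
grip_width: 0.0461
gripper_force: 35.5
```

Request:
jog_arm --plan "0 0 -7 0 0 -0.01 165; 0 0 -7 0 0 -0.01 165; 0 0 -7 0 0 -0.01 165; 0 0 -7 0 0 -0.01 165; 0 0 -7 0 0 -0.01 165; 0 0 -7 0 0 -0.01 165; 0 0 -7 0 0 -0.01 165; 0 0 -7 0 0 -0.01 165; 0 0 -7 0 0 -0.01 165; 0 0 0 0 0 0 165"

```text
time_s: 9.83
position: [0.5096, -0.0655, 0.0778]
tool_rot: [[-0.858, 0.514, -0.001], [0.514, 0.858, 0.0], [0.001, -0.0, -1.0]]
ft_force: [-4.7, 1.4, 7.5]
grip_width: 0.0464
gripper_force: 35.4
```

```bash
python3 - <<'E'
from h import *
s=env.observe(); print(s["wrist_torque"],s["ft_force"],np.degrees(np.arctan2(s["tool_rot"][1,0],s["tool_rot"][0,0])),s["position"])
E
```

```text
[0.39558122 0.81100697 0.03484279] [-4.66908881  1.4096966   7.50390988] 149.09088376531693 [ 0.50960837 -0.06552839  0.07781007]
```

Request:
jog_arm --plan "0 0 -7 0 0 -0.01 165; 0 0 -7 0 0 -0.01 165; 0 0 -7 0 0 -0.01 165; 0 0 -7 0 0 -0.01 165; 0 0 -7 0 0 -0.01 165; 0 0 -5 0 0 0 165; 0 0 0 0 0 0 165"

```text
time_s: 10.42
position: [0.5095, -0.0657, 0.0783]
tool_rot: [[-0.988, -0.156, -0.001], [-0.156, 0.988, -0.0], [0.001, 0.0, -1.0]]
ft_force: [-5.0, 0.7, 7.1]
grip_width: 0.0461
gripper_force: 35.4
```

```bash
python3 - <<'E'
from h import *
s=env.observe(); print(s["wrist_torque"],s["ft_force"],np.degrees(np.arctan2(s["tool_rot"][1,0],s["tool_rot"][0,0])),s["position"],s["q"].round(1))
im=snap("wrist"); save(im,"w6.png",1.2)
E
```

```text
[0.2252689  0.92827604 0.03876419] [-4.97701132  0.7191684   7.12552574] -171.01636567400044 [ 0.50949734 -0.06568267  0.07829202] [ -20.6   28.    92.9   -0.    59.2 -119.5]
```

View pics/w6.png

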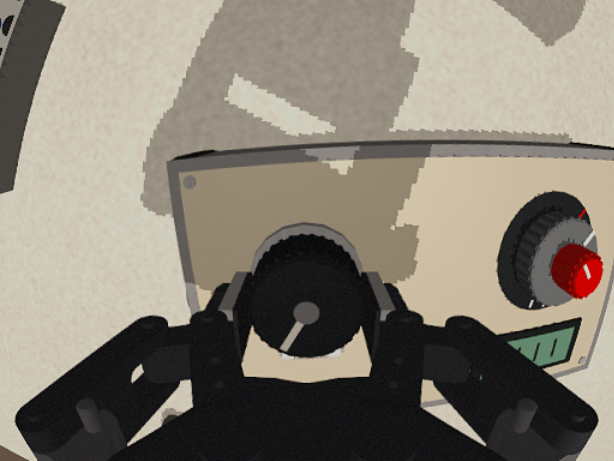

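Cap has turned 143° (2.5 rad) and is free. Next I'll swing it on its hinge, letting it pivot between the pads.

Request:
jog_arm --plan "0 0 -3 0 0 0 165; 0 0 0 -0.34 0 -0.53 165; 0 0 0 -0.4 0 -0.48 165; 0 0 0 -0.46 0 -0.42 165; 0 0 0 -0.51 0 -0.36 165; 0 0 0 0 0 0 165" --grip_force 25

```text
time_s: 10.97
position: [0.5275, -0.0619, 0.0961]
tool_rot: [[-0.979, -0.203, 0.0], [-0.203, 0.979, 0.0], [-0.0, 0.0, -1.0]]
ft_force: [-4.9, -0.6, -1.0]
grip_width: 0.0461
gripper_force: 35.4
```

```bash
python3 - <<'E'
from h import *
s=env.observe(); print(s["wrist_torque"],s["ft_force"],s["position"])
im=snap("scene"); save(im,"s1.png",1.5)
E
```

```text
[-0.02936462  0.9752635  -0.05269108] [-4.93510699 -0.5911868  -1.03027418] [ 0.52751565 -0.06190607  0.09606996]
```

View pics/s1.png

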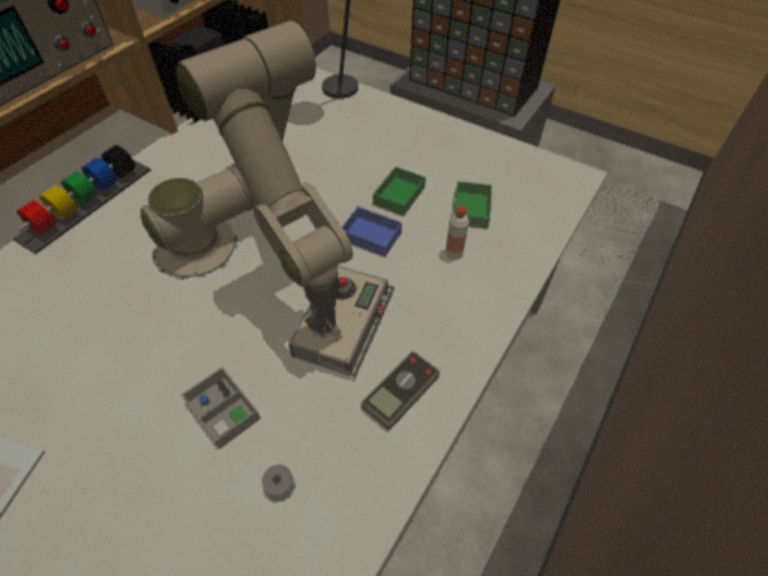

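The scene view shows everything in place, with the gripper at the cap around (322,318) and low forces. Continuing the arc.

Request:
jog_arm --plan "0 0 0 -0.56 0 -0.29 165; 0 0 0 -0.59 0 -0.22 165; 0 0 0 -0.61 0 -0.13 165; 0 0 0 -0.62 0 -0.06 165; 0 0 0 0 0 0 165"

```text
time_s: 11.43
position: [0.5509, -0.057, 0.1029]
tool_rot: [[-0.979, -0.203, 0.001], [-0.203, 0.979, 0.0], [-0.001, 0.0, -1.0]]
ft_force: [-4.2, 2.2, 2.7]
grip_width: 0.046
gripper_force: 33.5
```

Request:
jog_arm --plan "0 0 0 -0.63 0 0.03 165; 0 0 0 -0.61 0 0.11 165; 0 0 0 -0.6 0 0.19 165; 0 0 0 -0.57 0 0.26 165; 0 0 0 -0.53 0 0.34 165; 0 0 0 0 0 0 165"

```text
time_s: 11.93
position: [0.5808, -0.0506, 0.0941]
tool_rot: [[-0.979, -0.203, 0.005], [-0.203, 0.979, 0.001], [-0.005, -0.0, -1.0]]
ft_force: [-0.5, 6.5, 6.3]
grip_width: 0.0463
gripper_force: 31.1
```

```bash
python3 - <<'E'
from h import *
s=env.observe(); print(s["wrist_torque"],s["ft_force"],s["position"],s["grip_width"])
im=snap("wrist"); save(im,"w7.png",1.2)
E
```

```text
[ 0.91192266  0.13567104 -0.04516802] [-0.48558224  6.52959033  6.290565  ] [ 0.5808361  -0.05063221  0.09405628] 0.04633174023623115
```

View pics/w7.png

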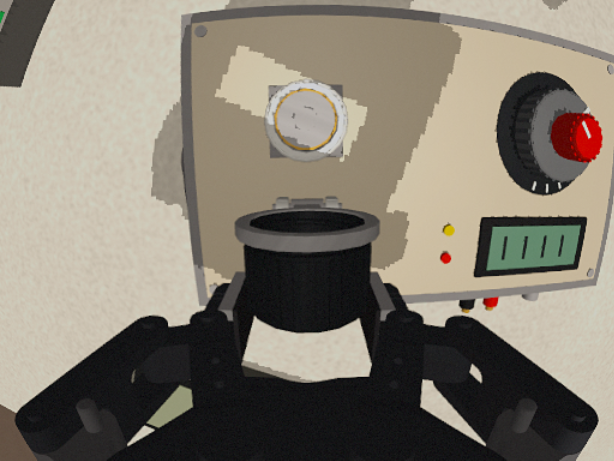

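The cap is swung past vertical with its mouth at (307,225), and the cell is visible at (307,120). I'll release and rise straight up.

Request:
jog_arm --plan "0 0 0 0 0 0 100; 0 0 0 0 0 0 40; 0 0 0 0 0 0 0; 0 0 0 0 0 0 0; 0 0 0 0 0 0 0; 0 0 0 0 0 -1.5 0; 0 0 0 0 0 -3 0; 0 0 0 0 0 -3 0; 0 0 0 0 0 -2 0; 0 0 0 0 0 0 0"

```text
time_s: 12.82
position: [0.5806, -0.052, 0.1929]
tool_rot: [[-0.979, -0.203, 0.008], [-0.203, 0.979, -0.002], [-0.007, -0.004, -1.0]]
ft_force: [-0.8, -0.2, -0.3]
grip_width: 0.0852
gripper_force: 0.0
```

Request:
jog_arm --plan "0 0 0 2.5 0 0 0; 0 0 0 2.5 0 0 0; 0 0 0 2.2 0 0 0; 0 0 0 0 0 0 0; 0 0 0 0 0 0 0"

```text
time_s: 13.23
position: [0.5079, -0.0663, 0.1882]
tool_rot: [[-0.979, -0.202, -0.0], [-0.202, 0.979, 0.0], [0.0, 0.0, -1.0]]
ft_force: [-0.6, -1.0, -0.1]
grip_width: 0.0853
gripper_force: 0.0
```

```bash
python3 - <<'E'
from h import *
s=env.observe(); R=s["tool_rot"];p=s["position"];print(p,s["grip_width"],s["q"].round(1))
im=snap("wrist"); im["fish"]=True; save(im,"w8.png",1.2)
P=np.array([[*pt(im,u,v),u,v] for v in range(384) for u in range(512) if im["depth"][v,u]>0.05])
q=P[(P[:,2]>.082)&(P[:,2]<.105)&(np.hypot(P[:,0]-.5095,P[:,1]+.0657)<.025)]
c=cv2.minEnclosingCircle((q[:,:2]*1000).astype(np.float32)); print(len(q),c,np.median(q[:,2]))
for r in models.outline_of("wrist","cell")[:1]: print(r["confidence"],r["bbox"],pt(im,*r["bbox"][:2],z=.091))
t=np.array([c[0][0]/1000,c[0][1]/1000,.075]); print("cm",R.T@(t-p)*100)
k=P[(P[:,2]>.07)&(P[:,2]<.17)&(np.hypot(P[:,0]-.575,P[:,1]+.05)<.06)]; print("cap region",len(k),k[:,:3].min(0),k[:,:3].max(0))
E
```

```text
[ 0.50791536 -0.06629261  0.18816369] 0.08526683879460549 [ -20.7   20.2   84.5    0.    75.3 -122.3]
729 ((509.52996826171875, -65.2663803100586), 13.060070991516113) 0.08944434198917359
0.84 [254.2, 187.6, 29.6, 37.8] [ 0.5054259  -0.06745767  0.091     ]
cm [-0.18027204  0.06690851 11.31635296]
cap region 3525 [ 0.51523593 -0.08028357  0.07003078] [ 0.60263919 -0.0243052   0.13235444]
```

View pics/w8.png

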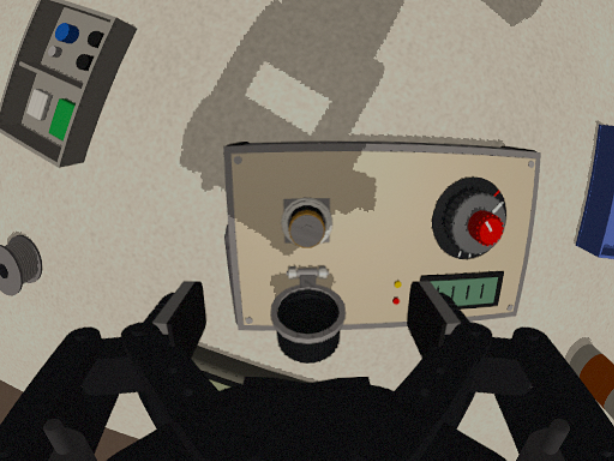

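Cap rests open at (307,315) and the cell is at (305,222). Now I'll grasp it.

Request:
jog_arm --plan "0 0 0 -0.15 0.05 2.5 0; 0 0 0 0 0 2.5 0; 0 0 0 0 0 2.5 0; 0 0 0 0 0 2.2 0; 0 0 0 0 0 1.2 0; 0 0 0 0 0 0.3 0; 0 0 0 0 0 0 80; 0 0 0 0 0 0 120; 0 0 0 0 0 0 160; 0 0 0 0 0 0 200" --grip_force 30

```text
time_s: 14.17
position: [0.5104, -0.0654, 0.0772]
tool_rot: [[-0.979, -0.203, 0.002], [-0.203, 0.979, -0.001], [-0.002, -0.001, -1.0]]
ft_force: [-0.8, -0.5, -0.5]
grip_width: 0.0388
gripper_force: 0.0
```

Request:
jog_arm --plan "0 0 0 0 0 0 230; 0 0 0 0 0 0 230; 0 0 0 0 0 0 230; 0 0 0 0 0 0 230; 0 0 0 0 0 0 230"

```text
time_s: 14.58
position: [0.5103, -0.0654, 0.0771]
tool_rot: [[-0.979, -0.203, 0.002], [-0.203, 0.979, -0.001], [-0.001, -0.001, -1.0]]
ft_force: [-0.7, 0.0, 6.3]
grip_width: 0.0241
gripper_force: 29.3
```

Request:
jog_arm --plan "0 0 0 0 0 -0.5 230; 0 0 0 0 0 -1 230; 0 0 0 0 0 -1.5 230; 0 0 0 0 0 -2 230; 0 0 0 0 0 -2.5 230; 0 0 0 0 0 -2.5 230; 0 0 0 0 0 -1.5 230; 0 0 0 0 0 0 230"

```text
time_s: 15.25
position: [0.5109, -0.0656, 0.1946]
tool_rot: [[-0.979, -0.203, 0.006], [-0.203, 0.979, -0.002], [-0.005, -0.003, -1.0]]
ft_force: [-0.1, -0.0, -1.4]
grip_width: 0.0243
gripper_force: 29.6
```

```bash
python3 - <<'E'
from h import *
s=env.observe(); R=s["tool_rot"];p=s["position"];print(p,s["grip_width"],s["gripper_force"],s["q"].round(1))
im=snap("top")
Q=np.array([[*pt(im,u,v),u,v] for v in range(205,290) for u in range(145,215) if im["depth"][v,u]>0])
b=im["pixels"].astype(int); m=[(b[int(v),int(u),2]>b[int(v),int(u),1]+25) for u,v in Q[:,3:]]; Q=Q[m]
w=Q[(Q[:,2]>.035)]; f=Q[(Q[:,2]<.02)]
print(len(Q),"walls",cv2.minAreaRect((w[:,:2]*1000).astype(np.float32)),"all",cv2.minAreaRect((Q[:,:2]*1000).astype(np.float32)),np.median(f[:,2]))
t=np.array([.407,.312,p[2]]); print(R.T@(t-p)*100)
for r in models.outline_of("wrist","cell")[:1]: print(r["confidence"])
E
```

```text
[ 0.51089936 -0.06564517  0.19458163] 0.0242664926877398 29.625081717967987 [ -20.5   20.    83.7   -0.    76.  -122.2]
2039 walls ((407.93212890625, 312.8865051269531), (148.6518096923828, 110.77987670898438), 5.650392055511475) all ((409.0257568359375, 312.9404602050781), (150.251953125, 111.21980285644531), 5.259048938751221) 0.004909329749389624
[ 2.52508163 39.08598347 -0.13925816]
0.84
```

Request:
jog_arm --plan "0 0 0 0.2 2.5 0 230; 0 0 0 0.2 3.3 0 230; 0 0 0 0.2 3.5 0 230; 0 0 0 0.2 3.5 0 230; 0 0 0 0.2 3.5 0 230; 0 0 0 0.2 3.5 0 230; 0 0 0 0.2 3.5 0 230; 0 0 0 0.2 3.5 0 230; 0 0 0 0.2 3.5 0 230; 0 0 0 0.2 3.5 0 230"

```text
time_s: 16.18
position: [0.4204, 0.263, 0.1898]
tool_rot: [[-0.979, -0.202, -0.003], [-0.202, 0.979, -0.001], [0.003, -0.0, -1.0]]
ft_force: [1.0, -0.3, 0.4]
grip_width: 0.0247
gripper_force: 29.7
```

Request:
jog_arm --plan "0 0 0 0.2 2.5 0 230; 0 0 0 0.2 1.8 0 230; 0 0 0 0 0.9 0 230; 0 0 0 0 0 2 230; 0 0 0 0 0 2.5 230; 0 0 0 0 0 2.5 230; 0 0 0 0 0 2.5 230; 0 0 0 0 0 2 230; 0 0 0 0 0 0.5 230; 0 0 0 0 0 0 230"

```text
time_s: 17.02
position: [0.4068, 0.3109, 0.0697]
tool_rot: [[-0.979, -0.202, -0.004], [-0.202, 0.979, -0.002], [0.004, -0.001, -1.0]]
ft_force: [0.1, -0.3, -0.7]
grip_width: 0.0246
gripper_force: 29.7
```

Request:
jog_arm --plan "0 0 0 0 0 1 230; 0 0 0 0 0 0.9 230; 0 0 0 0 0 0.4 230; 0 0 0 0 0 0.2 230; 0 0 0 0 0 0.1 230; 0 0 0 0 0 0 230; 0 0 0 0 0 0 230"

```text
time_s: 17.6
position: [0.4076, 0.3119, 0.0457]
tool_rot: [[-0.979, -0.203, 0.001], [-0.203, 0.979, 0.0], [-0.001, 0.0, -1.0]]
ft_force: [0.5, 0.1, -1.4]
grip_width: 0.0243
gripper_force: 29.7
```

Request:
jog_arm --plan "0 0 0 0 0 0.1 230; 0 0 0 0 0 0.1 230; 0 0 0 0 0 0 230"

```text
time_s: 17.85
position: [0.4073, 0.3118, 0.0433]
tool_rot: [[-0.979, -0.203, -0.0], [-0.203, 0.979, -0.0], [0.0, -0.0, -1.0]]
ft_force: [-0.2, 1.0, -0.9]
grip_width: 0.0241
gripper_force: 29.7
```

Request:
jog_arm --plan "0 0 0 0 0 0.1 230; 0 0 0 0 0 0.1 230; 0 0 0 0 0 0 230; 0 0 0 0 0 0 230"

```text
time_s: 18.18
position: [0.4073, 0.3118, 0.0412]
tool_rot: [[-0.979, -0.202, -0.0], [-0.202, 0.979, -0.0], [0.0, -0.0, -1.0]]
ft_force: [0.6, 0.5, -0.1]
grip_width: 0.0242
gripper_force: 29.7
```

Request:
jog_arm --plan "0 0 0 0 0 0.07 230; 0 0 0 0 0 0 230"

```text
time_s: 18.35
position: [0.4073, 0.3118, 0.0405]
tool_rot: [[-0.979, -0.203, -0.0], [-0.203, 0.979, -0.0], [0.0, -0.0, -1.0]]
ft_force: [-0.9, 0.8, -0.1]
grip_width: 0.0243
gripper_force: 29.7
```

Request:
jog_arm --plan "0 0 0 0 0 0.07 230; 0 0 0 0 0 0 230; 0 0 0 0 0 0 230"

```text
time_s: 18.6
position: [0.4075, 0.3118, 0.0401]
tool_rot: [[-0.979, -0.203, 0.0], [-0.203, 0.979, 0.0], [-0.0, 0.0, -1.0]]
ft_force: [-0.7, -1.1, 2.9]
grip_width: 0.0244
gripper_force: 30.0
```

Request:
jog_arm --plan "0 0 0 0 0 0.05 230; 0 0 0 0 0 0 230; 0 0 0 0 0 0 230"

```text
time_s: 18.85
position: [0.4076, 0.3119, 0.0401]
tool_rot: [[-0.979, -0.203, 0.001], [-0.203, 0.979, 0.0], [-0.001, 0.0, -1.0]]
ft_force: [-1.8, -1.6, 7.6]
grip_width: 0.0245
gripper_force: 30.5
```

Contact is made at the expected height. I'll open partway, then rise and back off.

Request:
jog_arm --plan "0 0 0 0 0 -0.03 175; 0 0 0 0 0 0 150; 0 0 0 0 0 0 130; 0 0 0 0 0 0 120; 0 0 0 0 0 0 120; 0 0 0 0 0 -1 120; 0 0 0 0 0 -2 120; 0 0 0 0 0 -3 120; 0 0 0 0 0 -3 120; 0 0 0 0 0 -3 120"

```text
time_s: 19.68
position: [0.407, 0.3116, 0.1609]
tool_rot: [[-0.979, -0.202, -0.001], [-0.202, 0.979, -0.0], [0.001, -0.0, -1.0]]
ft_force: [0.4, 0.1, 0.4]
grip_width: 0.0456
gripper_force: 0.0
```

Request:
jog_arm --plan "0 0 0 3 0 -2 120; 0 0 0 3 0 0 120; 0 0 0 0 0 0 120; 0 0 0 0 0 0 120"

```text
time_s: 20.02
position: [0.3477, 0.2996, 0.1801]
tool_rot: [[-0.979, -0.203, 0.0], [-0.203, 0.979, 0.0], [-0.0, 0.0, -1.0]]
ft_force: [0.2, -0.1, 0.0]
grip_width: 0.0453
gripper_force: 0.0
```

```bash
python3 - <<'E'
from h import *
print(env.observe()["position"])
im=snap("wrist"); im["fish"]=True; t=snap("top")
save(t,"fin.png",1); a=cv2.imread("pics/fin.png"); b=im["pixels"][:,:,::-1]
c=cv2.resize(np.ascontiguousarray(a[140:300,100:360]),None,fx=2.3,fy=2.3)[:, :598]
d=cv2.resize(np.ascontiguousarray(b),(299,224)); out=np.zeros((c.shape[0]+224,598,3),np.uint8); out[:c.shape[0],:c.shape[1]]=c; out[c.shape[0]:,:299]=d
cv2.imwrite("pics/fin2.png",out); print(out.shape)
for r in models.outline_of("wrist","cell")[:2]: print(r["confidence"],r["bbox"],pt(im,*r["bbox"][:2]))
E
```

```text
[0.34770721 0.2995566  0.18011071]
(592, 598, 3)
0.92 [253.8, 233.8, 24.1, 41.1] [0.40030242 0.30926242 0.05195408]
0.58 [61.0, 253.5, 121.9, 132.8] [0.47524084 0.09341231 0.06125941]
```

View pics/fin2.png

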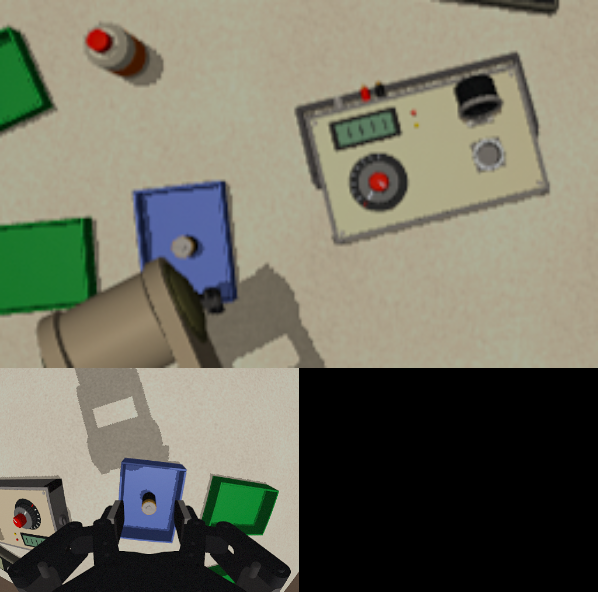

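The cell stands upright in the blue tray at (185,246). The compartment at (488,154) is empty, the cap rests open at (478,98) and the knob is off.

```bash
python3 -c "
from rig import job
print(job.close_job())"
```

```text
the job is handed in; nothing more can be done
None
```

The oscillator is off with the red inner knob left as set, the cap is unscrewed and swung open, the cell stands upright in the blue tray, and the job was handed in after about 20 s of robot time; no verdict was returned.

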